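Tip the rinsed rocks out of the bench skip

ROBOT

A 6-joint arm with a two-finger parallel gripper is mounted at the origin on the work surface. World frame = base frame: x ahead of the robot, y to its left, z up, the work surface at z = 0. Lengths are in mm, angles in rad, forces in N, time in s.
With the tool pointing down it reaches from about 425 to 950 mm from the base axis. Payload 14.7 kg.
Tool frame: the origin (TCP) lies between the finger pads; the fingertips stand 19 mm ahead of it and the grasp point (between the pads) is the TCP; z points along the fingers, y is the line along which they close (so a half turn about z gives the same grasp; the last joint's range is limited). The gripper opens to 85 mm and grips with 20 to 120 N. Pads are 22 mm wide; open, the fingers measure 114 mm over their backs; the gripper's body (76 mm by 85 mm) begins 54 mm behind the grasp point. The pads swing forward as they close: fully open they stand 13 mm farther back than shut.
Start: joints at [1.063, 0.48, 1.596, -0, 1.065, -0.047], TCP at [289.008, 582.208, 250.297] pointing down, gripper open.
Joint ranges: [-2.75, 2.75], [-0.82, 2.05], [0.23, 2.67], [-1.56, 4.7], [0.09, 2.69], [-2.92, 2.92]. Speed limits (rad/s): [1.89, 1.89, 2.39, 3.01, 3.01, 3.01].

INTERFACE

Orientations are given as [roll, pitch, yaw] about the fixed x, y, z axes, in that order (R = Rz(yaw) Ry(pitch) Rx(roll)).
In Python, from workcell import telemetry, eyes, r, models gives the robot as it stands.
- The arm moves only by the tool carry_out, never from a script. Its argument "increments" is a list of rows, each a list of 5 numbers: the shift along the tool's x, y, z each as a share of 10 cm, from -1 to 1, then the turn about the tool's z as a share of pi/4 rad, from -1 to 1, then the gripper command: -1 is fully open, 1 is shut, values between are in proportion. A call has 1 to 10 rows; each row shifts and turns the commanded pose from where the row before left it, along the tool's axes as they then stand; what a row does not reach is not made up. A row lasts 1/12 s, in which the tool goes at most 41.7 mm and 7.16 degrees, less where a joint would pass 70% of its speed; a pose out of reach is approached as far as the arm can. A call with a number of a shift or a turn outside -1 to 1 is refused whole. A call with a gripper value outside its range is refused whole. The fingers move at their own pace and stop on an object; "force" is the grip in N (left out, the last holds). Time passes only in rows, so rows that do not move let the fingers close. It gives the time, the measured TCP pose, the force, the opening and the grip force at its end, in the units of the state.
- telemetry.observe(): the state, without advancing time (a new reading comes with each control period).
- eyes.camera(name): name is "scene" or "top"; returns a dict with "frame" (400x640x3 uint8, red, green, blue), "camera_matrix" (3x3 intrinsics, pixels), "extrinsics" (4x4, takes a point from camera to world coordinates). Camera axes: x right, y up, looking along -z (the intrinsics and any distortion apply to the point x, -y, -z); pixel columns grow to the right and rows downward; lengths in mm; the calibration is good to about 2 mm. A picture is of the moment at which its call begins. There is no depth.
- r.finish_job(): hands the job in; it is judged then, once.
Trained networks look in a picture, given as the dict that the camera call returned (one of the last four; its "shot" number tells which), for a name from the list of things; names that differ only in an ending like _2 or _b are one class to them, and where a whole thing is asked for, a point or a joint stands for the part that bears it (a point fixed in the world has none). Each returns a list of dicts, best first, with "score" (0 to 1); they miss things now and then, are a little off and sometimes report something else, mostly with a low value. They report only what shows in the picture. A call takes as long as a camera call. They do not tell look-alikes from the thing itself.
- models.spot_in(thing, picture): "centre" ([x, y, z] in mm, in the coordinates of the camera as it stood for that picture, good to about 4 mm: the middle of the surface that is visible of it).
The state is a dict: "clock": time; "joint_positions": joint angles; "joint_vel": joint speeds; "joint_torque": joint torques, N m; "tcp_pos": TCP position; "tool_rot": TCP orientation; "force": force on the tool from outside, world axes, zero at the start; "ft_torque": the same for the moment, N m; "width": finger opening in mm; "grasp_force": force on a finger pad.
Only numpy, scipy, OpenCV 4.12 (cv2) and the standard library are available. Lean on these libraries where they do the work, as an engineer would, in place of code of your own. Each camera call takes 0.05 s, during which the arm holds its last target. There are 200 camera calls.

TASK

Slide the wooden tray in under the lip of the tipping skip, shove the skip off its roller catch and tip it right over, kept in hand all the way, so that all five rocks fall into the tray. Then ease it back and press it fully home, upright behind its catch; never let it swing or fall freely either way. Leave the tray flat on the bench under the lip with the rocks in it, and do not disturb the other things on the bench.

Things in the scene. Friction and masses are not known exactly. Their poses are not given: they have to be found in the camera images.
- stand: Fixed green steel stand: base x -100 to 100, y -28 to 159 mm, 10 mm thick; cheek plates at x = +-80 mm carry the trunnions; a back guard plate across x -83 to 83 mm, y 152 to 155 mm, 282 mm high. Origin: on the bench under the middle of the trunnion axis; z up, x along the axis; the skip pours to -y, its handle is on the +y side. The bench in front (y below -28 mm) is free for the tray.
- skip_pivot (a point): Point on the trunnion axis midway between the cheeks, 185 mm straight above the stand's origin.
- skip (a joint): Tipping angle (rad) of the steel skip about the trunnion axis: 0 = upright, fully home behind the catch; grows as the lip goes down towards the stand's -y; 1.85 = front buffer. The empty skip, about 0.85 kg, balances near 0.9: below that it falls back, above it falls forward, quickly (2.5 rad/s and more) if not held. The rocks slide out from about 1.2 to 1.7.
- skip_floor (a point): Middle of the skip's inner floor; turns with the skip. Upright, the floor is 20 mm below the trunnion axis, y = -5 to 70 mm in the stand's frame. Inside the skip is 130 mm wide; rear wall upright, inner face y = 70, outer 73 mm, its rolled rim (8 mm thick) 95 mm above the axis; front wall slopes up to the lip. 3 mm sheet.
- skip_catch (a point): Brass roller of the sprung catch, 14 mm thick, outside the cheek at stand x = 93, y = 85, z = 185 mm; a nose on the skip snaps past it. Shoving the rear wall forward near its rim with some 12 to 22 N frees it within 0.2 rad; the skip then rests on the roller at 0.2 to 0.27, as it does coming back. Pressing the handle down with 6 to 18 N (the catch's setting is unknown) snaps it home to 0.
- skip_handle (a point): Middle of the red handle: round bar 14 mm thick, clear over 84 mm along stand x, on two arms. Skip upright: 135 mm behind (stand +y) and 85 mm above the trunnion axis, 62 mm from the rear wall's outer face and only 10 mm clear of the guard behind it: no finger fits there until the skip is off its catch. It turns with the skip; from 0.2 rad on it can be pinched from above, turning in the grip.
- skip_lip (a point): Middle of the skip's pouring lip, 130 mm wide; turns with the skip. Upright it is 105 mm in front of the trunnion axis (stand -y) and 75 mm above it; at 1.85 rad it is 43 mm in front of the axis and 63 mm above the bench.
- tray: Loose open wooden tray, 200 (x) by 240 (y) by 45 mm high, 9 mm walls and floor, 0.6 kg. Origin: centre of its underside. Starts in front of the skip, short of the lip and askew, its +y end towards the stand. It catches the rocks with its centre 145 to 165 mm in front of the stand's origin (stand -y), within 15 mm sideways and square to the stand within 0.1 rad; it then clears the stand's base.
- tray_grip (a point): Middle of the top edge of the tray's end wall away from the skip (-y end), 45 mm above the bench; the wall is 9 mm thick along the tray's y and can be pinched across from above to slide the tray.
- rock1: blue-grey dressing rock, about 38 mm across and 30 mm high, 55 g. Origin: its middle. It starts on the skip's floor.
- rock2: rust red dressing rock, about 38 mm across and 33 mm high, 55 g. Origin: its middle. It starts on the skip's floor.
- rock3: pale buff dressing rock, about 38 mm across and 28 mm high, 55 g. Origin: its middle. It starts on the skip's floor.
- rock4: dark red dressing rock, about 38 mm across and 31 mm high, 55 g. Origin: its middle. It starts on the skip's floor.
- rock5: slate grey dressing rock, about 38 mm across and 32 mm high, 55 g. Origin: its middle. It starts on the skip's floor.
- glazed_pot: Bystander, to be left alone: empty blue glazed bonsai pot, 85 x 110 x 51 mm. Origin: on its underside.
- wire_spool: Bystander, to be left alone: spool of copper wire with black flanges, 68 mm across, 36 mm high, lying flat. Origin: on its underside.
- shears: Bystander, to be left alone: bonsai shears lying flat, about 170 mm long, dark loop handles. Origin: on its underside.
- brush: Bystander, to be left alone: hand brush lying flat, 170 mm long. Origin: on its underside.
- moss_cup: Bystander, to be left alone: terracotta cup of moss, 72 mm across, 60 mm high. Origin: on its underside.
- mist_bottle: Bystander, to be left alone: white plastic water bottle with a black cap, 72 mm across, 170 mm tall. Origin: on its underside.
- root_rake: Bystander, to be left alone: small root rake with a dark wooden handle, lying flat, about 200 mm long. Origin: on its underside.
Things that resemble listed ones, but are neither listed nor needed, are in the scene too. Leave any orange or turquoise look-alike of the rock5 alone.

How it is judged (in metres and radians):
On the way:
1. the skip is tipped right over and all five rocks lie in the tray under its lip (value of joint skip above 1.5 rad and x of rock1 in the frame of tray between -0.092 and 0.092 m and y of rock1 in the frame of tray between -0.112 and 0.112 m and z of rock1 in the frame of tray between 0 and 0.065 m and x of rock2 in the frame of tray between -0.092 and 0.092 m and y of rock2 in the frame of tray between -0.112 and 0.112 m and z of rock2 in the frame of tray between 0 and 0.065 m and x of rock3 in the frame of tray between -0.092 and 0.092 m and y of rock3 in the frame of tray between -0.112 and 0.112 m and z of rock3 in the frame of tray between 0 and 0.065 m and x of rock4 in the frame of tray between -0.092 and 0.092 m and y of rock4 in the frame of tray between -0.112 and 0.112 m and z of rock4 in the frame of tray between 0 and 0.065 m and x of rock5 in the frame of tray between -0.092 and 0.092 m and y of rock5 in the frame of tray between -0.112 and 0.112 m and z of rock5 in the frame of tray between 0 and 0.065 m and y of tray in the frame of stand above -0.22 m and x of tray in the frame of stand between -0.06 and 0.06 m and angle between tray's own z axis and vertical below 0.05 rad and height (world z) of tray below 0.008 m), for 0.2 s.
At the end, for the whole second after the job is handed in: The skip stands upright, home behind its catch (within 0.04 rad of 0); all five rocks lie inside the tray's walls, at rest; the tray lies flat on the bench (within 0.05 rad) under the lip (its centre less than 220 mm in front of the stand's origin and within 60 mm sideways) (value of joint skip below 0.04 rad and x of rock1 in the frame of tray between -0.092 and 0.092 m and y of rock1 in the frame of tray between -0.112 and 0.112 m and z of rock1 in the frame of tray between 0 and 0.065 m and x of rock2 in the frame of tray between -0.092 and 0.092 m and y of rock2 in the frame of tray between -0.112 and 0.112 m and z of rock2 in the frame of tray between 0 and 0.065 m and x of rock3 in the frame of tray between -0.092 and 0.092 m and y of rock3 in the frame of tray between -0.112 and 0.112 m and z of rock3 in the frame of tray between 0 and 0.065 m and x of rock4 in the frame of tray between -0.092 and 0.092 m and y of rock4 in the frame of tray between -0.112 and 0.112 m and z of rock4 in the frame of tray between 0 and 0.065 m and x of rock5 in the frame of tray between -0.092 and 0.092 m and y of rock5 in the frame of tray between -0.112 and 0.112 m and z of rock5 in the frame of tray between 0 and 0.065 m and y of tray in the frame of stand above -0.22 m and x of tray in the frame of stand between -0.06 and 0.06 m and angle between tray's own z axis and vertical below 0.05 rad and height (world z) of tray below 0.008 m and linear speed of each of rock1, rock2, rock3, rock4, rock5, tray below 0.02 m/s); the robot touches nothing.
It fails at once if the skip is let swing free or crash: it tips faster than 2 rad/s (value of joint skip between 0.32 and 1.8 rad and velocity of joint skip above 2 rad/s).
It fails at once if the skip is let fall back: it returns faster than 2 rad/s before it reaches its catch (value of joint skip between 0.32 and 1.8 rad and velocity of joint skip below -2 rad/s).
It fails at once if a bystander (pot, spool, shears, brush, moss cup, bottle or rake) is shifted by more than 40 mm (distance of any of glazed_pot, wire_spool, shears, brush, moss_cup, mist_bottle, root_rake from where it was at the start of the episode above 0.04 m).
It also fails if it takes over 67 s, if anything falls off the work surface, if the arm or the gripper's body presses on something with over 40 N, if the wrist force passes 120 N, or if a joint passes its speed limit or range.

## Working session

There is one attempt and no reset: what is moved stays moved. The work goes in short steps, Python scripts to look and compute and a tool call to move; the robot and the scene stay as the last step left them, time stands still between calls to the robot, and variables do not carry over. Pictures are saved under pics/ and viewed, at most 10 in all, crops included, and the job is handed in when it is done.

Besides the shell and the picture viewer there is one more tool, called after "Request:" by a JSON object that holds its "api" and its "payload", one argument or row to a line. carry_out: Moves the arm, as the interface text tells. Shift numbers are shares of 10 cm and turn numbers shares of pi/4 rad, none past 1 either way. Its arguments: {"type":"object","properties":{"increments":{"type":"array"},"force":{"type":"number"}},"required":["increments"]}

```bash
mkdir -p pics; cat > h.py <<'E'
import numpy as np, cv2
from workcell import telemetry, eyes, r, models
def world(p,pic): 
    E=np.array(pic["extrinsics"]); return (E@np.r_[p,1])[:3]
def proj(P,pic):
    E=np.linalg.inv(np.array(pic["extrinsics"])); c=(E@np.r_[P,1])[:3]; K=np.array(pic["camera_matrix"])
    q=K@np.array([c[0],-c[1],-c[2]]); return q[:2]/q[2]
def ray(u,v,pic,z):
    K=np.array(pic["camera_matrix"]);E=np.array(pic["extrinsics"])
    d=np.linalg.inv(K)@[u,v,1]; d=E[:3,:3]@[d[0],-d[1],-d[2]]; o=E[:3,3]
    return o+d*(z-o[2])/d[2]
def save(pic,n): cv2.imwrite(f"pics/{n}.png",pic["frame"][:,:,::-1])
E
python3 - <<'E'
from h import *
np.set_printoptions(precision=1,suppress=True)
for n in ("top","scene"):
    p=eyes.camera(n); save(p,n+"0"); print(n,p.keys(),np.array(p["extrinsics"])[:3].tolist(),np.array(p["camera_matrix"]).tolist())
    for t in ["stand","skip_pivot","skip_handle","skip_lip","skip_catch","skip_floor","tray","tray_grip","rock1","glazed_pot","wire_spool","shears","brush","moss_cup","mist_bottle","root_rake"]:
        print(t,[(round(d["score"],2),world(d["centre"],p)) for d in models.spot_in(t,p)[:2]])
print(telemetry.observe())
E
```

```text
top dict_keys(['frame', 'camera_matrix', 'extrinsics', 'shot']) [[0.01163046750927333, 0.9927176474768199, -0.11990164558338737, 433.98244102638733], [-0.9997967869951624, 0.009570462651960581, -0.017742349302659256, 166.4391287066402], [-0.016465629039483475, 0.12008363182680615, 0.992627223295643, 1139.2576512717228]] [[390.02966867629084, 0.0, 309.1396976004923], [0.0, 390.02966867629084, 196.19342311449995], [0.0, 0.0, 1.0]]
stand [(0.7, array([516.9, 229.8, 200.4]))]
skip_pivot [(0.57, array([511.3, 234. , 202.6]))]
skip_handle [(0.7, array([515. , 172.6, 230.6]))]
skip_lip [(0.69, array([514.4, 170. , 224. ])), (0.68, array([580.9, 532.1, 113.8]))]
skip_catch [(0.69, array([519.3, 231.9, 202.5])), (0.68, array([513.9, 169.3, 225.7]))]
skip_floor [(0.79, array([515.5, 167.9, 224.1])), (0.51, array([707. , 304.3,  61.3]))]
tray [(0.78, array([ 477.5, -144. ,    7. ]))]
tray_grip [(0.85, array([ 480.2, -143.8,    8.6]))]
rock1 [(0.72, array([537.2, 196.6, 196.2])), (0.7, array([488.9, 197.9, 192.1]))]
glazed_pot [(0.86, array([377.7, 379.8,  12.9]))]
wire_spool [(0.84, array([681.
[... 1319 characters left out ...]
1.4, 216.5,  36. ])), (0.53, array([515.8, 196.8, 238.7]))]
shears [(0.93, array([ 718.1, -137.3,   10.7]))]
brush [(0.88, array([625.5, 443.3,  15.3]))]
moss_cup [(0.89, array([718.7, 312.1,  58. ]))]
mist_bottle [(0.63, array([606.3, 551.1, 105.3]))]
root_rake [(0.75, array([708.7,  53.9,   6.8]))]
{'clock': 1.7, 'joint_positions': array([ 1.1,  0.5,  1.6, -0. ,  1.1, -0. ]), 'joint_vel': array([ 0., -0.,  0., -0., -0.,  0.]), 'joint_torque': array([ -0. , -95. , -43.1,  -0. ,   0. ,  -0. ]), 'tcp_pos': array([289. , 582.2, 250.3]), 'tool_rot': array([-3.1,  0. ,  2.7]), 'force': array([ 0.5, -0.3, -0.4]), 'ft_torque': array([-0., -0.,  0.]), 'grasp_force': 0.0, 'width': 85.18172885319187}
```

```bash
ls; python3 -c "
import cv2,numpy as np
a=cv2.imread('pics/top0.png');b=cv2.imread('pics/scene0.png')
print(a.shape)"
```

```text
h.py
pics
(400, 640, 3)
```

View pics/top0.png

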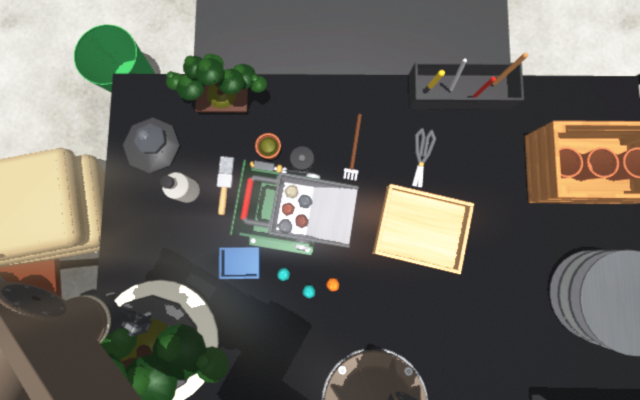

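View pics/scene0.png

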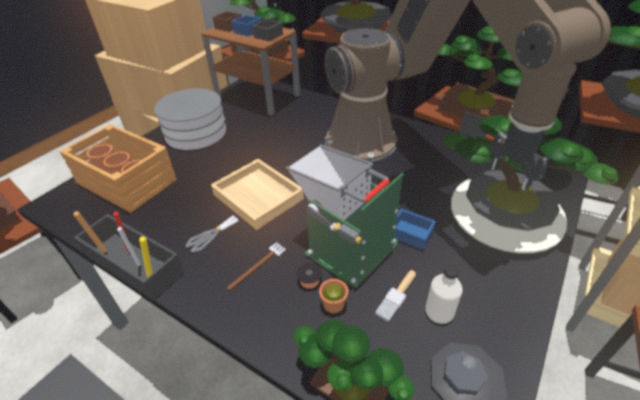

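The top view shows the stand with handle at about (247,200) and lip at (355,210), pouring to image right (world −y). The tray is at about (424,229), askew. I zoom in for the corners.

```bash
python3 -c "
import cv2
a=cv2.imread('pics/top0.png')[140:275,220:485];cv2.imwrite('pics/c1.png',cv2.resize(a,None,fx=3,fy=3,interpolation=cv2.INTER_CUBIC))
a=cv2.imread('pics/scene0.png')[130:285,200:420];cv2.imwrite('pics/c2.png',cv2.resize(a,None,fx=3.6,fy=3.6,interpolation=cv2.INTER_CUBIC))"
```

```text
(no output)
```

View pics/c1.png

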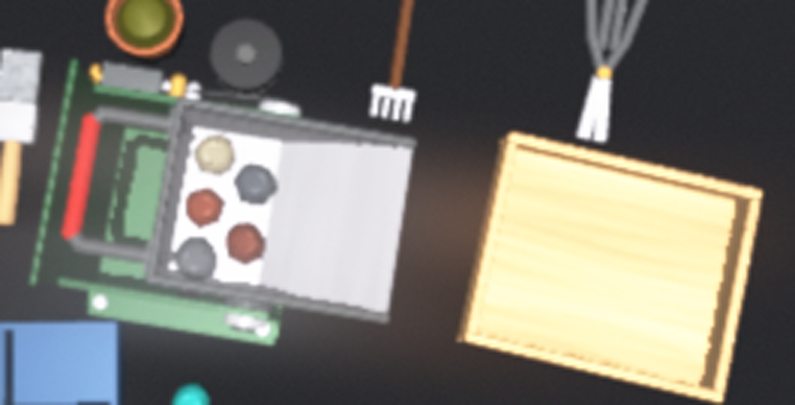

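View pics/c2.png

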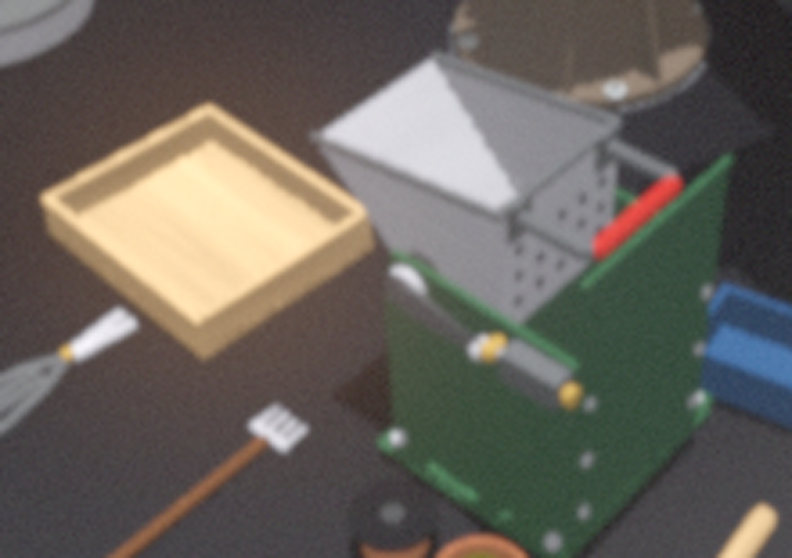

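The crops show the guard's top edge at crop1 (75,62)–(35,283), the handle at (92,115)–(70,237) and the lip corners at (413,143) and (388,318). The tray corners are at (510,133), (760,190), (718,400) and (461,341). Next I fit the poses.

```bash
python3 - <<'E'
from h import *
from scipy.optimize import least_squares
np.set_printoptions(precision=2,suppress=True)
T=eyes.camera("top");S=eyes.camera("scene")
t=lambda u,v:np.array([220+(u+.5)/3-.5,140+(v+.5)/3-.5]); s=lambda u,v:np.array([200+(u+.5)/3.6-.5,130+(v+.5)/3.6-.5])
st=[((83,153.5,282),T,t(75,62)),((-83,153.5,282),T,t(35,283)),((42,135,277),T,t(92,115)),((-42,135,277),T,t(70,237)),
((68,-105,260),T,t(413,143)),((-68,-105,260),T,t(388,318)),
((83,153.5,282),S,s(583,287)),((-83,153.5,282),S,s(730,157)),((68,-105,260),S,s(315,135)),((-68,-105,260),S,s(437,55)),((68,71,280),S,s(510,212)),((-68,71,280),S,s(620,120)),((93,85,185),S,s(492,347))]
tr=[((100,120,45),T,t(510,133)),((100,-120,45),T,t(760,190)),((-100,-120,45),T,t(718,400)),((-100,120,45),T,t(461,341)),
((-100,-120,45),S,s(210,103)),((-100,120,45),S,s(372,216)),((100,-120,45),S,s(42,200)),((100,120,45),S,s(203,328))]
for L,x0 in((st,[515,220,-.1]),(tr,[478,-140,-.15])):
    def w(q,P): c,sn=np.cos(q[2]),np.sin(q[2]); return np.array([q[0]+c*P[0]-sn*P[1],q[1]+sn*P[0]+c*P[1],P[2]])
    for sel in ("T","S","TS"):
        LL=[l for l in L if ((l[1] is T) and "T" in sel) or ((l[1] is S) and "S" in sel)]
        f=lambda q:np.concatenate([proj(w(q,P),c)-p for P,c,p in LL])
        o=least_squares(f,x0,loss="soft_l1",x_scale=[10,10,.1]); print(sel,o.x)
    print(f(o.x).reshape(-1,2))
E
```

```text
T [511.68 187.24  -0.15]
S [509.16 190.43  -0.16]
TS [510.31 188.76  -0.15]
[[-0.14  0.63]
 [-0.68  0.23]
 [-0.68  2.44]
 [-0.23 -1.32]
 [-0.77  0.02]
 [-1.59  1.21]
 [-0.23 -1.79]
 [-0.77 -0.77]
 [-0.62  0.71]
 [-0.49  0.19]
 [-3.67  1.27]
 [-0.59  0.3 ]
 [-0.67 -0.12]]
T [ 480.19 -133.83   -0.22]
S [ 481.4  -129.06   -0.22]
TS [ 480.04 -132.46   -0.22]
[[-1.43 -0.3 ]
 [-0.64  0.01]
 [ 0.02  0.62]
 [-0.07 -0.11]
 [-0.1   0.66]
 [-0.12 -1.05]
 [-0.5  -0.4 ]
 [-1.37 -1.08]]
```

Request:
{"api": "carry_out", "payload": {
  "increments": [
    [0,0,-0.35,-0.15,-0.1],
    [0,0,-0.35,-0.15,-0.1],
    [0,0,-0.4,0,-0.1],
    [-0.23,-0.285,0,0,-0.1],
    [-0.23,-0.285,0,0,-0.1],
    [-0.23,-0.285,0,0,-0.1],
    [-0.23,-0.285,0,0,-0.1],
    [-0.23,-0.285,0,0,-0.1],
    [-0.23,-0.285,0,0,-0.1],
    [-0.23,-0.285,0,0,-0.1]
  ],
  "force": 40
}}

```text
clock: 2.63
tcp_pos: [401.8, 350.2, 360.5]
tool_rot: [3.141, 0.0, 2.917]
force: [0.4, -0.0, 0.0]
width: 46.7
grasp_force: 0.0
```

Request:
{"api": "carry_out", "payload": {
  "increments": [
    [-0.23,-0.285,0,0,-0.1],
    [-0.23,-0.285,0,0,-0.1],
    [-0.23,-0.285,0,0,-0.1],
    [-0.23,-0.285,0,0,-0.1],
    [-0.23,-0.285,0,0,-0.1],
    [-0.06,-0.35,0,0,-0.1],
    [-0.06,-0.35,0,0,-0.1],
    [-0.06,-0.35,0,0,-0.1],
    [-0.06,-0.35,0,0,-0.1],
    [-0.06,-0.35,0,0,-0.1]
  ]
}}

```text
clock: 3.47
tcp_pos: [471.4, 8.3, 360.5]
tool_rot: [3.142, 0.0, 2.917]
force: [1.1, -0.8, -0.2]
width: 47.0
grasp_force: 0.0
```

Request:
{"api": "carry_out", "payload": {
  "increments": [
    [-0.06,-0.35,0,0,-0.1],
    [-0.06,-0.35,0,0,-0.1],
    [-0.06,-0.35,0,0,-0.1],
    [-0.06,-0.35,0,0,-0.1],
    [-0.06,-0.35,0.2,0,-0.1],
    [-0.06,-0.35,0.2,0,-0.1],
    [0,0,0.3,0,-0.1],
    [0,0,0.3,0,-0.1],
    [0,0,0.3,0,-0.1],
    [0,0,0,0,-0.1]
  ]
}}

```text
clock: 4.3
tcp_pos: [457.4, -201.8, 225.9]
tool_rot: [3.14, -0.007, 2.916]
force: [-1.0, 0.5, -1.4]
width: 46.6
grasp_force: 0.0
```

Request:
{"api": "carry_out", "payload": {
  "increments": [
    [-0.08,-0.22,0,0,-0.1],
    [0,-0.21,0.2,0,-0.1],
    [0,0,0.35,0,-0.1],
    [0,0,0.35,0,-0.1],
    [0,0,0.35,0,-0.1],
    [0,0,0.35,0,-0.1],
    [0,0,0.15,0,-0.1],
    [0,0,0.15,0,-0.1],
    [0,0,0,0,-0.1],
    [0,0,0,0,-0.1]
  ]
}}

```text
clock: 5.13
tcp_pos: [458.8, -246.7, 41.0]
tool_rot: [3.142, -0.0, 2.917]
force: [0.5, -0.2, -0.0]
width: 46.8
grasp_force: 0.0
```

```bash
python3 - <<'E'
from h import *
p=eyes.camera("top");o=telemetry.observe();print(o["tcp_pos"],o["force"])
a=p["frame"][140:300,340:560,::-1];cv2.imwrite("pics/g1.png",cv2.resize(a,None,fx=3,fy=3,interpolation=cv2.INTER_CUBIC))
E
```

```text
[ 459.15845838 -246.88154998   41.57049463] [ 0.85494655 -0.28947616  0.42361388]
```

View pics/g1.png

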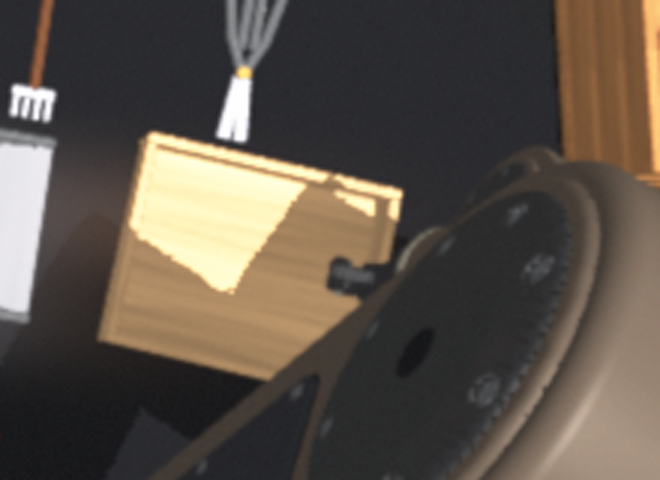

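Finger straddles the end wall at about (345,278). I lower 5 mm, close and slide.

Request:
{"api": "carry_out", "payload": {
  "increments": [
    [0,0,0.05,0,-0.1],
    [0,0,0,0,1],
    [0,0,0,0,1],
    [0,0,0,0,1],
    [0,0,0,0,1],
    [0.04,0.06,0,-0.03,1],
    [0.02,0.12,0,-0.03,1],
    [0.02,0.15,0,-0.03,1],
    [0.02,0.15,0,0,1],
    [0.02,0.15,0,0,1]
  ],
  "force": 40
}}

```text
clock: 6.02
tcp_pos: [458.3, -182.3, 36.0]
tool_rot: [-3.141, 0.002, 2.988]
force: [0.1, -6.6, 6.8]
width: 8.7
grasp_force: 40.7
```

Request:
{"api": "carry_out", "payload": {
  "increments": [
    [0.02,0.15,0,0,1],
    [0,0.15,0,0,1],
    [0,0.15,0,0,1],
    [0,0.15,0,0,1],
    [0,0.15,0,0,1],
    [0,0.15,0,0,1],
    [0,0.1,0,0,1],
    [0,0.1,0,0,1],
    [0,0,0,0,1],
    [0,0,0,0,1]
  ]
}}

```text
clock: 6.85
tcp_pos: [473.2, -72.5, 36.1]
tool_rot: [3.141, 0.002, 2.988]
force: [3.3, 10.6, 12.2]
width: 8.3
grasp_force: 44.0
```

```bash
python3 - <<'E'
from h import *
p=eyes.camera("scene");o=telemetry.observe();print(o["tcp_pos"],o["tool_rot"],o["force"])
a=p["frame"][110:270,180:400,::-1];cv2.imwrite("pics/g2.png",cv2.resize(a,None,fx=3.6,fy=3.6,interpolation=cv2.INTER_CUBIC))
E
```

```text
[473.16383328 -72.54181624  36.07723687] [3.14134179e+00 1.74757667e-03 2.98813553e+00] [ 2.21799409  9.95234537 13.26559438]
```

View pics/g2.png

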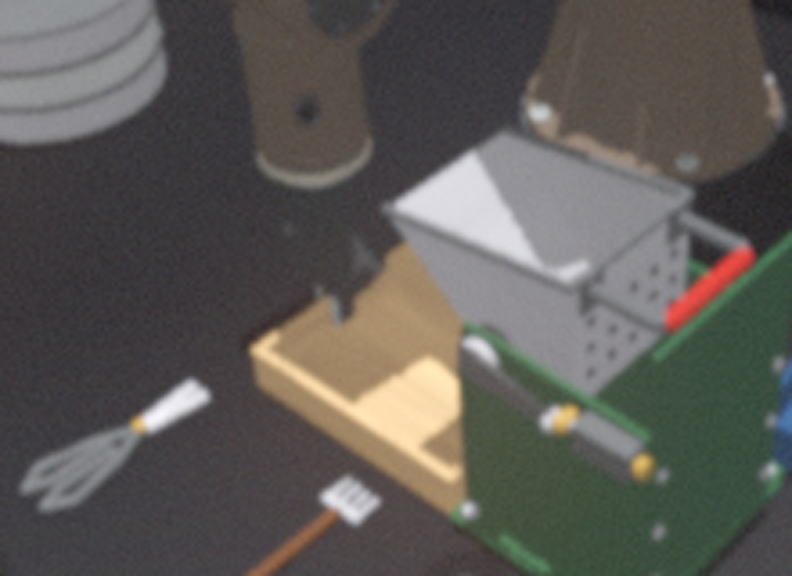

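The tray's −y wall is still pinched and its front reaches under the lip by the stand base; the rake and shears have not moved. I back it off 5 mm, release and move to behind the rear wall.

Request:
{"api": "carry_out", "payload": {
  "increments": [
    [0,-0.06,0,0,1],
    [0,0,0,0,1],
    [0,0,0,0,-0.1],
    [0,0,0,0,-0.1],
    [0,0,-0.15,0,-0.1],
    [0,0,-0.35,0,-0.1],
    [0,0,-0.39,0,1],
    [0,0,-0.39,0,1],
    [0,0,-0.39,0,1],
    [0,0,-0.39,0,1]
  ]
}}

```text
clock: 7.73
tcp_pos: [470.7, -78.9, 243.2]
tool_rot: [3.142, -0.0, 2.988]
force: [1.4, -0.3, -0.4]
width: 0.8
grasp_force: 0.0
```

Request:
{"api": "carry_out", "payload": {
  "increments": [
    [0,0,-0.39,0,1],
    [0,0,-0.39,0,1],
    [0,0,-0.3,0,1],
    [0,0.3,0,0,1],
    [0,0.37,0,0,1],
    [0,0.37,0,0,1],
    [0,0.37,0,0,1],
    [0,0.37,0,0,1],
    [0,0.37,0,0,1],
    [0,0,0,0,1]
  ]
}}

```text
clock: 8.57
tcp_pos: [504.8, 138.6, 349.1]
tool_rot: [3.14, -0.0, 2.991]
force: [-1.6, -0.4, 0.1]
width: -0.0
grasp_force: 0.0
```

```bash
cat >> h.py <<'E'
def instand(P):
    d=np.array(P)-[510.5,188.5,0]; c,s=np.cos(.15),np.sin(.15)
    return np.array([c*d[0]-s*d[1],s*d[0]+c*d[1],d[2]])
E
python3 - <<'E'
from h import *
from scipy.optimize import least_squares
p=eyes.camera("top");o=telemetry.observe();print(instand(o["tcp_pos"]),o["tool_rot"],o["force"],o["width"])
print(o["joint_positions"])
a=p["frame"][140:300,220:440,::-1];cv2.imwrite("pics/g3.png",cv2.resize(a,None,fx=3.6,fy=3.6,interpolation=cv2.INTER_CUBIC))
print([instand(world(d["centre"],p)) for d in models.spot_in("tray",p)])
E
```

```text
[  1.66502002 -52.61841312 348.87388405] [ 3.14136988e+00 -7.53709886e-04  2.99132192e+00] [0.72004762 0.66967715 0.49229252] 0.31034830289471166
[ 2.05478471e-01  2.07521639e-01  1.75552498e+00  5.09945100e-04
  1.17917501e+00 -1.21524183e+00]
[array([ -58.60204524, -190.83091456,    4.90102571]), array([-33.37283137, 122.36958988, 204.30172979]), array([-51.32556506,  64.23619074, 269.84268841])]
```

View pics/g3.png

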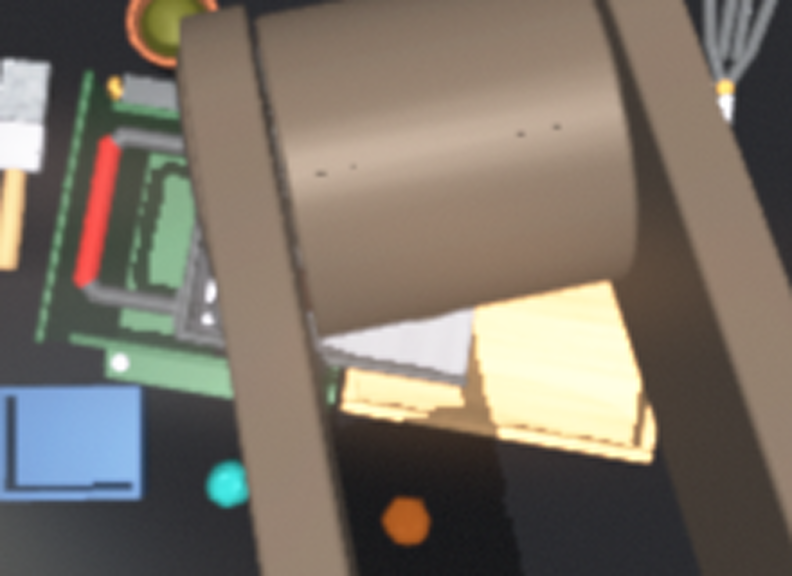

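The tray lies under the lip, square (its −x edge runs from (340,410) to (655,462), parallel to the skip); the handle bar is clear at about (95,210). I move in behind the rear wall.

Request:
{"api": "carry_out", "payload": {
  "increments": [
    [0,0.39,0,0,1],
    [0,0.39,0,0,1],
    [0,0.39,0,0,1],
    [0.02,0.38,0,0,1],
    [0,0,0,0,1],
    [0,0,0.2,0,1],
    [0,0,0.25,0,1],
    [0,0,0.2,0,1],
    [0,0,0,0,1],
    [0,0,0,0,1]
  ]
}}

```text
clock: 9.5
tcp_pos: [526.2, 285.5, 283.9]
tool_rot: [-3.14, -0.002, 2.986]
force: [0.6, 0.5, 0.5]
width: -0.1
grasp_force: 0.0
```

```bash
python3 - <<'E'
from h import *
o=telemetry.observe();print(instand(o["tcp_pos"]),o["tool_rot"],o["force"])
E
```

```text
[  0.991535    98.21238534 283.90971454] [-3.14018478e+00 -1.73585714e-03  2.98615587e+00] [0.63907801 0.47495027 0.46947302]
```

Request:
{"api": "carry_out", "payload": {
  "increments": [
    [0,-0.03,0,0,1],
    [0,-0.03,0,0,1],
    [0,-0.03,0,0,1],
    [0,-0.03,0,0,1],
    [0,-0.03,0,0,1],
    [0,-0.02,0,0,1]
  ]
}}

```text
clock: 10.0
tcp_pos: [524.6, 270.5, 285.5]
tool_rot: [3.139, 0.002, 2.987]
force: [0.8, 10.1, 7.2]
width: -0.1
grasp_force: 5.1
```

Request:
{"api": "carry_out", "payload": {
  "increments": [
    [0,-0.03,0,0,1],
    [0,-0.03,0,0,1],
    [0,-0.03,0,0,1]
  ]
}}

```text
clock: 10.25
tcp_pos: [524.3, 266.0, 287.7]
tool_rot: [3.13, 0.005, 2.986]
force: [-8.1, 45.0, 34.5]
width: 0.2
grasp_force: 22.4
```

Request:
{"api": "carry_out", "payload": {
  "increments": [
    [0,0,-0.03,0,1],
    [0,0,-0.03,0,1],
    [0,0,-0.01,0,1]
  ]
}}

```text
clock: 10.5
tcp_pos: [523.0, 262.2, 292.3]
tool_rot: [3.139, 0.002, 2.987]
force: [1.9, 7.9, -4.9]
width: -0.2
grasp_force: 4.1
```

```bash
python3 - <<'E'
from h import *
o=telemetry.observe();print(instand(o["tcp_pos"]),o["tool_rot"],o["force"])
p=eyes.camera("scene")
a=p["frame"][110:250,280:440,::-1];cv2.imwrite("pics/g4.png",cv2.resize(a,None,fx=4,fy=4,interpolation=cv2.INTER_CUBIC))
E
```

```text
[  1.34954565  74.76409237 292.28729822] [3.13890145e+00 1.72428651e-03 2.98737585e+00] [ 1.93632875  7.89059793 -4.87257494]
```

View pics/g4.png

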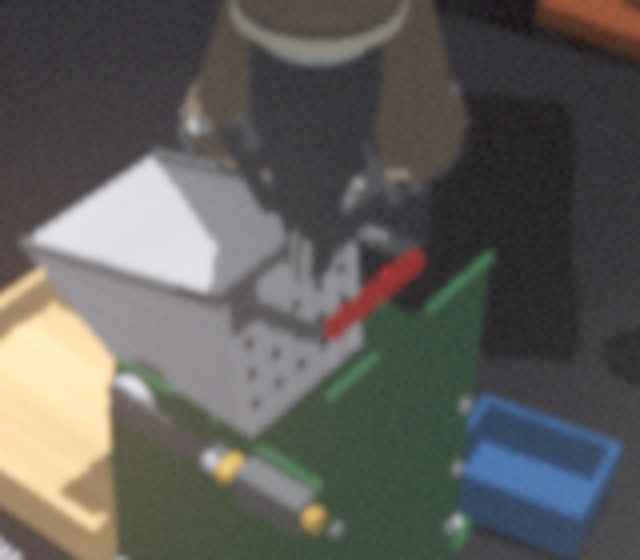

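The skip is slightly tipped with the finger between wall rim and bar. I continue on the arc.

Request:
{"api": "carry_out", "payload": {
  "increments": [
    [0,-0.03,-0.02,0,1],
    [0,-0.03,-0.02,0,1],
    [0,-0.03,-0.02,0,1],
    [0,-0.03,-0.02,0,1]
  ]
}}

```text
clock: 10.88
tcp_pos: [520.7, 249.1, 299.7]
tool_rot: [3.141, 0.001, 2.987]
force: [1.6, 2.1, -0.9]
width: 0.3
grasp_force: 0.9
```

Request:
{"api": "carry_out", "payload": {
  "increments": [
    [0,-0.03,-0.02,0,1],
    [0,-0.03,-0.02,0,1],
    [0,-0.03,-0.01,0,1],
    [0,-0.03,-0.01,0,1],
    [0,0,0,0,1],
    [0,0,0,0,1]
  ]
}}

```text
clock: 11.38
tcp_pos: [518.8, 237.3, 305.5]
tool_rot: [3.141, 0.0, 2.987]
force: [-1.1, 2.6, 4.1]
width: -0.1
grasp_force: 2.1
```

```bash
python3 - <<'E'
from h import *
o=telemetry.observe();print(instand(o["tcp_pos"]),o["tool_rot"],o["force"])
p=eyes.camera("scene")
hsv=cv2.cvtColor(p["frame"],cv2.COLOR_RGB2HSV)
m=((hsv[:,:,0]<8)|(hsv[:,:,0]>172))&(hsv[:,:,1]>150)&(hsv[:,:,2]>110); m[:, :340]=0;m[:130]=0;m[240:]=0;m[:,420:]=0
v,u=np.nonzero(m);print(len(u),u.mean(),v.mean(),u.min(),u.max())
f=lambda th:np.array([159.5*np.cos(.562+th),185+159.5*np.sin(.562+th)])
ey=np.array([.1494,.9888])
for th in np.arange(0,.45,.05):
    y,z=f(th); P=np.r_[np.array([510.5,188.5])+ey*y,z]; print(round(th,2),proj(P,p))
E
```

```text
[  0.90111634  49.46565425 305.51666156] [3.14133067e+00 1.56368088e-04 2.98678319e+00] [-1.05459071  2.60973769  4.1145114 ]
97 366.8556701030928 168.39175257731958 354 376
0.0 [375.79904914 189.67925865]
0.05 [374.47157855 186.85096742]
0.1 [373.02295122 184.02771007]
0.15 [371.45751126 181.21932571]
0.2 [369.78016705 178.43567996]
0.25 [367.99636787 175.68660288]
0.3 [366.11207517 172.98182631]
0.35 [364.13372871 170.33092133]
0.4 [362.06820803 167.74323659]
```

Request:
{"api": "carry_out", "payload": {
  "increments": [
    [0,0.03,0.01,0,1],
    [0,0.03,0.01,0,1],
    [0,0.03,0.01,0,1],
    [0,0.03,0.01,0,1],
    [0,0.03,0,0,1],
    [0,0.03,0,0,1],
    [0,0,-0.2,0,1],
    [0,0,-0.25,0,1],
    [0,0,-0.1,0,0],
    [0,0,0,0,0]
  ]
}}

```text
clock: 12.27
tcp_pos: [522.6, 255.6, 358.7]
tool_rot: [3.14, 0.003, 2.987]
force: [0.1, -0.6, 0.2]
width: 23.4
grasp_force: 0.0
```

```bash
cat >> h.py <<'E'
def theta():
    p=eyes.camera("scene")
    hsv=cv2.cvtColor(p["frame"],cv2.COLOR_RGB2HSV)
    m=((hsv[:,:,0]<8)|(hsv[:,:,0]>172))&(hsv[:,:,1]>150)&(hsv[:,:,2]>110); m[:, :340]=0;m[:130]=0;m[240:]=0;m[:,420:]=0
    v,u=np.nonzero(m);c=np.array([u.mean(),v.mean()])
    ey=np.array([.1494,.9888]);ths=np.arange(-.1,.6,.01)
    e=[np.linalg.norm(proj(np.r_[np.array([510.5,188.5])+ey*159.5*np.cos(.562+t),185+159.5*np.sin(.562+t)],p)-c) for t in ths]
    return ths[np.argmin(e)],min(e),len(u),p
E
python3 - <<'E'
from h import *
o=telemetry.observe();print(instand(o["tcp_pos"]),o["tool_rot"],o["force"],o["width"]); print(theta()[:3])
E
```

```text
[  1.91389322  68.15574294 358.70940853] [3.13972709 0.00340307 2.98718921] [ 0.06070413 -0.5828408   0.17274622] 23.357132956109588
(np.float64(0.21999999999999983), np.float64(3.855774947826625), 95)
```

Request:
{"api": "carry_out", "payload": {
  "increments": [
    [0,0.22,0,0,0],
    [0.02,0.22,0,0,0],
    [0,0,0,0,0],
    [0,0,0.2,0,0],
    [0,0,0.2,0,0],
    [0,0,0.17,0,0],
    [0,0,0,0,0]
  ]
}}

```text
clock: 12.9
tcp_pos: [524.3, 297.7, 294.9]
tool_rot: [-3.138, -0.005, 2.987]
force: [0.1, -0.4, -0.5]
width: 42.8
grasp_force: 0.0
```

Request:
{"api": "carry_out", "payload": {
  "increments": [
    [0,0,0,0,1],
    [0,0,0,0,1],
    [0,0,0,0,1],
    [0,0,0,0,1]
  ],
  "force": 40
}}

```text
clock: 13.23
tcp_pos: [526.8, 299.2, 300.3]
tool_rot: [3.14, 0.001, 2.987]
force: [0.9, 2.6, 0.9]
width: 12.3
grasp_force: 39.4
```

```bash
python3 - <<'E'
from h import *
o=telemetry.observe();print(instand(o["tcp_pos"]),o["tool_rot"],o["force"],o["width"]); print(theta()[:3])
p=eyes.camera("scene")
a=p["frame"][110:250,280:440,::-1];cv2.imwrite("pics/g5.png",cv2.resize(a,None,fx=4,fy=4,interpolation=cv2.INTER_CUBIC))
E
```

```text
[ -0.41941615 111.90021779 300.34441086] [3.14042696e+00 1.35577691e-03 2.98706764e+00] [0.93359858 2.5561226  0.88094726] 12.269864776717242
(np.float64(0.21999999999999983), np.float64(6.349453422725943), 22)
```

View pics/g5.png

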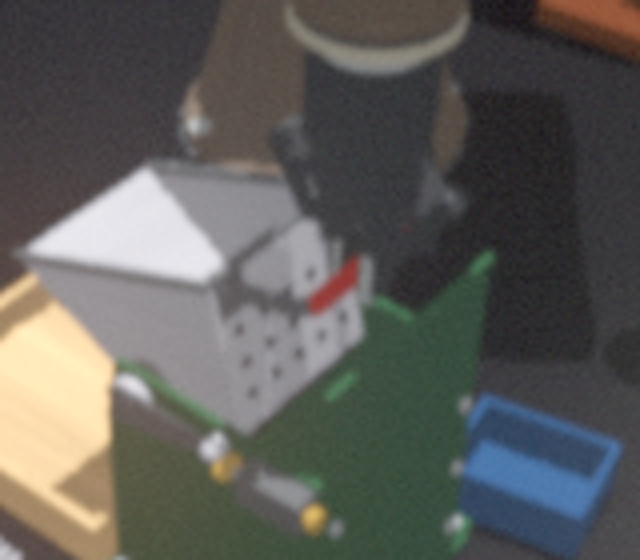

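```bash
cat > arc.py <<'E'
import numpy as np,sys
a,b,n=float(sys.argv[1]),float(sys.argv[2]),int(sys.argv[3])
f=lambda t:159.5*np.array([np.cos(.562+t),-np.sin(.562+t)])
P=np.array([f(t) for t in np.linspace(a,b,n+1)]); P=np.round((P-P[0])/100,2); D=np.diff(P,axis=0)
print([[0,float(round(y,2)),float(round(z,2)),0,1] for y,z in D])
E
python3 arc.py .23 1.79 40
```

```text
[[0, -0.05, -0.04, 0, 1], [0, -0.04, -0.04, 0, 1], [0, -0.05, -0.04, 0, 1], [0, -0.05, -0.04, 0, 1], [0, -0.05, -0.04, 0, 1], [0, -0.05, -0.03, 0, 1], [0, -0.06, -0.03, 0, 1], [0, -0.05, -0.03, 0, 1], [0, -0.06, -0.03, 0, 1], [0, -0.06, -0.02, 0, 1], [0, -0.05, -0.02, 0, 1], [0, -0.06, -0.02, 0, 1], [0, -0.06, -0.02, 0, 1], [0, -0.06, -0.02, 0, 1], [0, -0.06, -0.01, 0, 1], [0, -0.06, -0.01, 0, 1], [0, -0.07, -0.01, 0, 1], [0, -0.06, -0.01, 0, 1], [0, -0.06, 0.0, 0, 1], [0, -0.06, 0.0, 0, 1], [0, -0.06, 0.0, 0, 1], [0, -0.07, 0.01, 0, 1], [0, -0.06, 0.0, 0, 1], [0, -0.06, 0.01, 0, 1], [0, -0.06, 0.01, 0, 1], [0, -0.06, 0.01, 0, 1], [0, -0.06, 0.02, 0, 1], [0, -0.06, 0.02, 0, 1], [0, -0.06, 0.02, 0, 1], [0, -0.06, 0.02, 0, 1], [0, -0.06, 0.03, 0, 1], [0, -0.05, 0.02, 0, 1], [0, -0.06, 0.03, 0, 1], [0, -0.05, 0.03, 0, 1], [0, -0.05, 0.04, 0, 1], [0, -0.05, 0.03, 0, 1], [0, -0.05, 0.04, 0, 1], [0, -0.05, 0.04, 0, 1], [0, -0.05, 0.04, 0, 1], [0, -0.04, 0.04, 0, 1]]
```

Request:
{"api": "carry_out", "payload": {
  "increments": [
    [0,-0.05,-0.04,0,1],
    [0,-0.04,-0.04,0,1],
    [0,-0.05,-0.04,0,1],
    [0,-0.05,-0.04,0,1],
    [0,-0.05,-0.04,0,1],
    [0,-0.05,-0.03,0,1],
    [0,-0.06,-0.03,0,1],
    [0,-0.05,-0.03,0,1],
    [0,-0.06,-0.03,0,1],
    [0,-0.06,-0.02,0,1]
  ],
  "force": 60
}}

```text
clock: 14.17
tcp_pos: [519.2, 249.1, 335.6]
tool_rot: [3.137, 0.003, 2.987]
force: [1.0, 2.9, 4.4]
width: 11.6
grasp_force: 61.3
```

```bash
python3 - <<'E'
from h import *
o=telemetry.observe();q=instand(o["tcp_pos"]);print(q,np.hypot(q[1],q[2]-185),np.arctan2(q[2]-185,q[1])-.562,o["force"],o["width"],o["grasp_force"])
E
```

```text
[ -0.43575623  61.22318679 335.64978704] 162.61499603275493 0.6227899643812436 [0.96184261 2.94607724 4.36131929] 11.592390859754534 61.33256435394287
```

Radius and forces are as expected, so I continue.

Request:
{"api": "carry_out", "payload": {
  "increments": [
    [0,-0.05,-0.02,0,1],
    [0,-0.06,-0.02,0,1],
    [0,-0.06,-0.02,0,1],
    [0,-0.06,-0.02,0,1],
    [0,-0.06,-0.01,0,1],
    [0,-0.06,-0.01,0,1],
    [0,-0.07,-0.01,0,1],
    [0,-0.06,-0.01,0,1],
    [0,-0.06,0.0,0,1],
    [0,-0.06,0.0,0,1]
  ]
}}

```text
clock: 15.0
tcp_pos: [509.8, 188.5, 346.9]
tool_rot: [3.14, 0.003, 2.987]
force: [0.8, 1.1, 13.7]
width: 12.0
grasp_force: 64.2
```

Request:
{"api": "carry_out", "payload": {
  "increments": [
    [0,-0.06,0.0,0,1],
    [0,-0.07,0.01,0,1],
    [0,-0.06,0.0,0,1],
    [0,-0.06,0.01,0,1],
    [0,-0.06,0.01,0,1],
    [0,-0.06,0.01,0,1],
    [0,-0.06,0.02,0,1],
    [0,-0.06,0.02,0,1],
    [0,-0.06,0.02,0,1],
    [0,-0.06,0.02,0,1]
  ]
}}

```text
clock: 15.83
tcp_pos: [500.1, 127.4, 333.7]
tool_rot: [3.142, 0.001, 2.987]
force: [2.9, 0.2, 0.6]
width: 12.2
grasp_force: 63.4
```

```bash
python3 - <<'E'
from h import *
o=telemetry.observe();q=instand(o["tcp_pos"]);print(q,np.hypot(q[1],q[2]-185),np.arctan2(q[2]-185,q[1])-.562,o["force"],o["width"],o["grasp_force"])
E
```

```text
[ -1.19262828 -62.01662595 333.71264676] 161.12576826487577 1.4038912118806646 [2.93737786 0.15805297 0.64290273] 12.222537162172832 63.35588335990906
```

Request:
{"api": "carry_out", "payload": {
  "increments": [
    [0,-0.06,0.03,0,1],
    [0,-0.05,0.02,0,1],
    [0,-0.06,0.03,0,1],
    [0,-0.05,0.03,0,1],
    [0,-0.05,0.04,0,1],
    [0,-0.05,0.03,0,1],
    [0,-0.05,0.04,0,1],
    [0,-0.05,0.04,0,1],
    [0,-0.05,0.04,0,1],
    [0,-0.04,0.04,0,1]
  ]
}}

```text
clock: 16.67
tcp_pos: [492.0, 77.1, 298.9]
tool_rot: [3.141, 0.0, 2.987]
force: [5.6, 0.5, 1.4]
width: 11.6
grasp_force: 64.6
```

Request:
{"api": "carry_out", "payload": {
  "increments": [
    [0,0,0,0,1],
    [0,0,0,0,1],
    [0,0,0,0,1],
    [0,0,0,0,1],
    [0,0,0,0,1],
    [0,0,0,0,1],
    [0,0,0,0,1],
    [0,0,0,0,1],
    [0,0,0,0,1],
    [0,0,0,0,1]
  ]
}}

```text
clock: 17.5
tcp_pos: [492.0, 77.5, 299.2]
tool_rot: [-3.142, 0.0, 2.987]
force: [4.3, -1.5, 1.2]
width: 11.7
grasp_force: 64.5
```

```bash
python3 - <<'E'
from h import *
o=telemetry.observe();q=instand(o["tcp_pos"]);print(q,np.hypot(q[1],q[2]-185),np.arctan2(q[2]-185,q[1])-.562,o["force"],o["width"],o["grasp_force"])
for n in("scene","top"):
    p=eyes.camera(n);save(p,"tip_"+n)
    for k in range(1,6): print(n,k,[(round(d["score"],2),instand(world(d["centre"],p)).round()) for d in models.spot_in(f"rock{k}",p)[:3]])
a=cv2.imread("pics/tip_scene.png")[100:280,200:430];b=cv2.imread("pics/tip_top.png")[140:320,240:470]
cv2.imwrite("pics/tip.png",cv2.resize(np.hstack([a,b]),None,fx=1.73,fy=1.73,interpolation=cv2.INTER_CUBIC))
E
```

```text
[  -1.66417149 -112.51560446  299.24493564] 160.3485783093041 1.786568394149043 [ 4.31420529 -1.46122079  1.24256612] 11.652417235696703 64.53261137008667
scene 1 [(0.58, array([  65., -232.,   37.])), (0.49, array([  62., -200.,   31.])), (0.41, array([ -47., -237.,   34.]))]
scene 2 [(0.58, array([  65., -232.,   37.])), (0.49, array([  62., -200.,   31.])), (0.41, array([ -47., -237.,   34.]))]
scene 3 [(0.58, array([  65., -232.,   37.])), (0.49, array([  62., -200.,   31.])), (0.41, array([ -47., -237.,   34.]))]
scene 4 [(0.58, array([  65., -232.,   37.])), (0.49, array([  62., -200.,   31.])), (0.41, array([ -47., -237.,   34.]))]
scene 5 [(0.58, array([  65., -232.,   37.])), (0.49, array([  62., -200.,   31.])), (0.41, array([ -47., -237.,   34.]))]
top 1 [(0.6, array([-206.,  -37.,   28.])), (0.59, array([ -56., -240.,   36.])), (0.48, array([-11., -17., 254.]))]
top 2 [(0.6, array([-206.,  -37.,   28.])), (0.59, array([ -56., -240.,   36.])), (0.48, array([-11., -17., 254.]))]
top 3 [(0.6, array([-206.,  -37.,   28.])), (0.59, array([ -56., -240.,   36.])), (0.48, array([-11., -17., 254.]))]
top 4 [(0.6, array([-206.,  -37.,   28.])), (0.59, array([ -56., -240.,   36.])), (0.48, array([-11., -17., 254.]))]
top 5 [(0.6, array([-206.,  -37.,   28.])), (0.59, array([ -56., -240.,   36.])), (0.48, array([-11., -17., 254.]))]
```

View pics/tip.png

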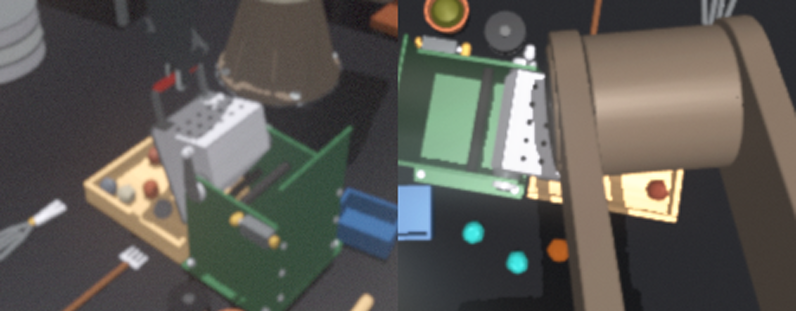

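All five rocks are visible in the tray, in the left half at (107,186), (125,192), (150,188), (155,156) and (162,208). Now I ease the skip back.

Request:
{"api": "carry_out", "payload": {
  "increments": [
    [0,0.04,-0.04,0,1],
    [0,0.05,-0.04,0,1],
    [0,0.05,-0.04,0,1],
    [0,0.05,-0.04,0,1],
    [0,0.05,-0.03,0,1],
    [0,0.05,-0.04,0,1],
    [0,0.05,-0.03,0,1],
    [0,0.06,-0.03,0,1],
    [0,0.05,-0.02,0,1],
    [0,0.06,-0.03,0,1]
  ]
}}

```text
clock: 18.93
tcp_pos: [499.5, 127.1, 333.7]
tool_rot: [-3.14, 0.0, 2.987]
force: [2.1, -5.5, 3.7]
width: 11.8
grasp_force: 63.8
```

Request:
{"api": "carry_out", "payload": {
  "increments": [
    [0,0.06,-0.02,0,1],
    [0,0.06,-0.02,0,1],
    [0,0.06,-0.02,0,1],
    [0,0.06,-0.02,0,1],
    [0,0.06,-0.01,0,1],
    [0,0.06,-0.01,0,1],
    [0,0.06,-0.01,0,1],
    [0,0.06,0,0,1],
    [0,0.07,-0.01,0,1],
    [0,0.06,0,0,1]
  ]
}}

```text
clock: 19.77
tcp_pos: [509.0, 188.3, 345.3]
tool_rot: [-3.141, -0.0, 2.987]
force: [-2.8, -1.1, 17.8]
width: 11.9
grasp_force: 66.3
```

Request:
{"api": "carry_out", "payload": {
  "increments": [
    [0,0.06,0,0,1],
    [0,0.06,0,0,1],
    [0,0.06,0.01,0,1],
    [0,0.07,0.01,0,1],
    [0,0.06,0.01,0,1],
    [0,0.06,0.01,0,1],
    [0,0.06,0.02,0,1],
    [0,0.06,0.02,0,1],
    [0,0.06,0.02,0,1],
    [0,0.05,0.02,0,1]
  ]
}}

```text
clock: 20.6
tcp_pos: [518.1, 248.2, 333.1]
tool_rot: [-3.142, -0.0, 2.987]
force: [-0.4, 0.8, 5.6]
width: 11.7
grasp_force: 66.3
```

```bash
python3 - <<'E'
from h import *
o=telemetry.observe();q=instand(o["tcp_pos"]);print(q,np.hypot(q[1],q[2]-185),np.arctan2(q[2]-185,q[1])-.562,o["force"],o["width"],o["grasp_force"])
E
```

```text
[ -1.41175313  60.11908796 333.12638316] 159.861596777977 0.6232454758199208 [-0.43648157  0.78213179  5.62172743] 11.667135039826457 66.32632255554199
```

Request:
{"api": "carry_out", "payload": {
  "increments": [
    [0,0.06,0.02,0,1],
    [0,0.06,0.03,0,1],
    [0,0.05,0.03,0,1],
    [0,0.06,0.03,0,1],
    [0,0.05,0.03,0,1],
    [0,0.05,0.04,0,1],
    [0,0.05,0.04,0,1],
    [0,0.04,0.03,0,1],
    [0,0.04,0.03,0,1]
  ]
}}

```text
clock: 21.35
tcp_pos: [525.0, 293.4, 304.6]
tool_rot: [-3.141, -0.001, 2.987]
force: [-1.9, -1.9, 0.1]
width: 11.7
grasp_force: 65.8
```

```bash
python3 - <<'E'
from h import *
o=telemetry.observe();q=instand(o["tcp_pos"]);print(q,np.hypot(q[1],q[2]-185),np.arctan2(q[2]-185,q[1])-.562,o["force"],o["width"],o["grasp_force"])
E
```

```text
[ -1.32922112 105.93746283 304.61083047] 159.7795255828475 0.28394685494262994 [-1.86948059 -1.91784295  0.1370729 ] 11.696984135201312 65.82318305969238
```

Request:
{"api": "carry_out", "payload": {
  "increments": [
    [0,0.03,0.02,0,1],
    [0,0.01,0.01,0,1],
    [0,0,0,0,0.2],
    [0,0,0,0,0.2],
    [0,0,0,0,0.2],
    [0,0,-0.2,0,0.2],
    [0,0,-0.3,0,1],
    [0,0,0,0,1],
    [0,0,0,0,1],
    [0,0,0,0,1]
  ]
}}

```text
clock: 22.18
tcp_pos: [526.0, 296.8, 352.3]
tool_rot: [3.141, 0.0, 2.987]
force: [-0.4, -0.0, -1.0]
width: -0.2
grasp_force: 0.0
```

```bash
python3 - <<'E'
from h import *
o=telemetry.observe();print(instand(o["tcp_pos"]),o["force"],o["width"]); print(theta()[:3])
E
```

```text
[ -0.84291944 109.42743608 352.28249292] [-0.40291833 -0.03572512 -0.96283965] -0.15715424063192282
(np.float64(0.21999999999999983), np.float64(4.4863022895668925), 92)
```

Request:
{"api": "carry_out", "payload": {
  "increments": [
    [0,0.03,0.12,0,1],
    [0,0,0.12,0,1],
    [0,0,0.04,0,1],
    [0,0.02,0.03,0,1],
    [0,0.03,0.03,0,1],
    [0,0.03,0.03,0,1]
  ]
}}

```text
clock: 22.73
tcp_pos: [527.3, 308.3, 314.8]
tool_rot: [3.141, -0.001, 2.987]
force: [-3.7, 1.1, 8.5]
width: -0.2
grasp_force: 4.5
```

Request:
{"api": "carry_out", "payload": {
  "increments": [
    [0,0.03,0.04,0,1],
    [0,0.03,0.04,0,1],
    [0,0.02,0.04,0,1]
  ]
}}

```text
clock: 22.98
tcp_pos: [528.7, 316.1, 302.1]
tool_rot: [-3.141, -0.001, 2.987]
force: [-0.7, -1.2, -0.2]
width: -0.3
grasp_force: 0.0
```

```bash
python3 - <<'E'
from h import *
o=telemetry.observe();print(instand(o["tcp_pos"]),o["force"],o["width"]); print(theta()[:3])
E
```

```text
[ -1.0445825  128.90029958 302.1437378 ] [-0.71715021 -1.21091967 -0.23241344] -0.3007079794380325
(np.float64(0.00999999999999994), np.float64(1.960361382879608), 85)
```

It snapped home; I press gently to confirm it is seated.

Request:
{"api": "carry_out", "payload": {
  "increments": [
    [0,0.02,0.03,0,1],
    [0,0,0.03,0,1],
    [0,0,0.01,0,1],
    [0,0,0.01,0,1]
  ]
}}

```text
clock: 23.37
tcp_pos: [529.3, 317.8, 295.6]
tool_rot: [3.141, 0.0, 2.987]
force: [-5.2, -0.6, 17.4]
width: -0.2
grasp_force: 8.7
```

```bash
python3 - <<'E'
from h import *
o=telemetry.observe();print(instand(o["tcp_pos"]),o["force"],o["width"]); print(theta()[:3])
E
```

```text
[ -0.77122746 130.62559892 295.59888836] [-5.22006307 -0.55887246 17.39856942] -0.21922265653841227
(np.float64(-0.01000000000000005), np.float64(0.7388560201386016), 79)
```

Firm at 17 N with the angle at about 0, so it is home. I retreat and check the rocks and tray.

Request:
{"api": "carry_out", "payload": {
  "increments": [
    [0,0,-0.1,0,1],
    [0,0,-0.3,0,1],
    [0,0,-0.4,0,1],
    [0,0,-0.4,0,1],
    [0,0.3,0,0,1],
    [0,0.3,0,0,1],
    [0,0.3,0,0,1],
    [0,0,0,0,1],
    [0,0,0,0,1],
    [0,0,0,0,1]
  ]
}}

```text
clock: 24.25
tcp_pos: [543.0, 406.2, 415.2]
tool_rot: [-3.141, -0.0, 2.987]
force: [-0.2, -1.2, 0.4]
width: -0.3
grasp_force: 0.0
```

```bash
python3 - <<'E'
from h import *
np.set_printoptions(precision=0,suppress=True)
o=telemetry.observe();print(instand(o["tcp_pos"]),o["force"]); print(theta()[:3])
p=eyes.camera("top");s=eyes.camera("scene")
for c in (p,s):
    print([(round(d["score"],2),instand(world(d["centre"],c))) for d in models.spot_in("rock1",c)])
    print("tray",[instand(world(d["centre"],c)) for d in models.spot_in("tray",c)[:1]])
    for t in ["glazed_pot","wire_spool","shears","brush","moss_cup","mist_bottle","root_rake"]:
        print(t,[world(d["centre"],c) for d in models.spot_in(t,c)[:1]])
E
```

```text
[ -0. 220. 415.] [-0. -1.  0.]
(np.float64(-5.551115123125783e-17), np.float64(1.4761962156711739), 135)
[(0.66, array([-175.,   41.,   27.])), (0.61, array([-176., -102.,   28.])), (0.6, array([  51., -210.,   38.])), (0.55, array([  62., -243.,   39.])), (0.54, array([  18., -184.,   38.]))]
tray [array([ -24., -197.,    7.])]
glazed_pot [array([394., 338.,  11.])]
wire_spool [array([678., 211.,  37.])]
shears [array([ 708., -145.,    8.])]
brush [array([619., 435.,  20.])]
moss_cup [array([709., 303.,  60.])]
mist_bottle [array([461.,  -0.,  11.])]
root_rake [array([694.,  56.,  13.])]
[(0.58, array([  22., -177.,   31.])), (0.43, array([  68., -233.,   38.])), (0.4, array([ -50., -235.,   36.]))]
tray [array([  37., -187.,    6.])]
glazed_pot [array([369., 385.,  24.])]
wire_spool [array([685., 219.,  33.])]
shears [array([685., 216.,  34.])]
brush [array([628., 441.,  17.])]
moss_cup [array([718., 315.,  58.])]
mist_bottle [array([611., 547., 104.])]
root_rake [array([711.,  57.,   9.])]
```

```bash
python3 - <<'E'
from h import *
p=eyes.camera("scene")
print(instand(ray(293.6,220.2,p,25)))
print(r.finish_job())
E
```

```text
[  38.56426679 -131.02034342   25.        ]
the job is handed in; nothing more can be done
None
```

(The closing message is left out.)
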